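Sort the injection things back into their bays

TASK

The injections are done and the things lie mixed along the front of the table: sort them back into the row of bays behind. Stand the red-capped amber vial in the well of the red-topped block and the blue-capped clear vial in the well of the blue-topped block, handling the glass vials upright and without dropping them; lay the syringe lengthwise and flat on the bed of the green tray, and the thumb forceps lengthwise and flat on the bed of the stainless steel tray, both about in the middle and inside the lip. Leave the tape roll where it is.

Things in the scene. Friction and masses are not known exactly. Their poses are not given: they have to be found in the camera images.
- amber_vial: Amber glass injection vial with a red crimped cap, upright, loose, 40 to 80 g. 77 mm high; the glass body is a cylinder 43 mm in diameter from its foot up to 65 mm, above it the cap, 26 mm in diameter. Origin: centre of its underside, z up along its axis.
- clear_vial: Clear glass injection vial with a blue crimped cap, upright, loose, 40 to 80 g. 77 mm high; the glass body is a cylinder 43 mm in diameter from its foot up to 65 mm, above it the cap, 26 mm in diameter. Origin: centre of its underside, z up along its axis.
- syringe: Clear plastic syringe without needle, lying flat, loose, 12 g, 122 mm long along its y (nozzle towards -y, plunger towards +y). Barrel 12 mm wide across the grip, 18 mm high, from y = -48 to +30 mm; finger flange at y = +31 mm, 30 mm wide. Grip the barrel at the origin or up to 15 mm towards the nozzle. Origin: middle of its length, at its underside, z up.
- forceps: Steel thumb forceps (tweezers) lying flat on the table (not the ones up on the raised tray), loose, 22 g: a slim pointed-oval shape 132 mm long along its y, 19 mm wide in the middle along its x, 10 mm high. Grip across the middle. Origin: middle of its length, at its underside, z up.
- red_block: Square aluminium vial block with a red collar plate on top, the place of the vial with the red cap; fixed, 78 x 78 mm, 36 mm high. Round blind well in its middle: 56 mm in diameter, floor 6 mm above the table, mouth flared to about 68 mm at the top. A vial in it shows 47 mm above the top. Origin: centre of the underside, below the well's axis; z up, x and y square to the sides.
- blue_block: Square aluminium vial block with a blue collar plate on top, the place of the vial with the blue cap; fixed, 78 x 78 mm, 36 mm high. Round blind well in its middle: 56 mm in diameter, floor 6 mm above the table, mouth flared to about 68 mm at the top. A vial in it shows 47 mm above the top. Origin: centre of the underside, below the well's axis; z up, x and y square to the sides.
- syringe_tray: The syringe tray: green plastic with a white bed; fixed, 166 mm long (its x), 62 mm wide (its y). Flat bed 20 mm above the table, 154 x 50 mm inside a lip 6 mm thick whose top is 29 mm above the table. The lip has thumb gaps over the middle 82 mm of both long sides, so fingers can come down beside what is laid in. Origin: centre of the underside, z up.
- steel_tray: The instrument tray: stainless steel with a dark ribbed bed; fixed, 166 mm long (its x), 62 mm wide (its y). Flat bed 20 mm above the table, 154 x 50 mm inside a lip 6 mm thick whose top is 29 mm above the table. The lip has thumb gaps over the middle 82 mm of both long sides, so fingers can come down beside what is laid in. Origin: centre of the underside, z up.
- tape: Cream-coloured roll of tape lying flat, 62 mm in diameter, 25 mm high, loose; it stays where it is. Origin: centre of its underside. (Mind the large instrument tray, fixed on a step stool left of the bays: it covers x > 0.50 and y > 0.09 m, from the table up to z = 0.25 m. Tall supplies stand beyond x = 0.75 m.)
Things that resemble listed ones, but are neither listed nor needed, are in the scene too. Of the things like the amber_vial, leave any that is pink; of the rest the smaller one is meant.

How it is judged (in metres and radians):
At the end, for the whole second after the job is handed in: Amber vial in red block, clear vial in blue block: seated, within 10 mm of the well axis, tilt under 0.15 rad. Syringe on green, forceps on steel bed: flat, within 15 mm of its middle, aligned to 0.3 rad. All released, at rest; tape roll within 30 mm of its start (horizontal distance between amber_vial and red_block below 0.01 m and z of amber_vial in the frame of red_block between 0 and 0.012 m and angle between each of amber_vial, clear_vial's own z axis and vertical below 0.15 rad and linear speed of each of amber_vial, clear_vial, syringe, forceps below 0.03 m/s and horizontal distance between clear_vial and blue_block below 0.01 m and z of clear_vial in the frame of blue_block between 0 and 0.012 m and x of syringe in the frame of syringe_tray between -0.015 and 0.015 m and y of syringe in the frame of syringe_tray between -0.015 and 0.015 m and z of syringe in the frame of syringe_tray between 0.012 and 0.032 m and angle between the y axis of syringe and the x axis of syringe_tray, either way round below 0.3 rad and angle between the y axis of syringe and the z axis of syringe_tray, either way round above 1.45 rad and x of forceps in the frame of steel_tray between -0.015 and 0.015 m and y of forceps in the frame of steel_tray between -0.015 and 0.015 m and z of forceps in the frame of steel_tray between 0.012 and 0.032 m and angle between the y axis of forceps and the x axis of steel_tray, either way round below 0.3 rad and angle between the y axis of forceps and the z axis of steel_tray, either way round above 1.45 rad and distance of tape from where it was at the start of the episode below 0.03 m); the robot touches nothing.
It fails at once if a vial is tipped over (angle between any of amber_vial, clear_vial's own z axis and vertical above 0.8 rad).
It fails at once if a vial is dropped (falls freely by more than about 3 cm) ((linear speed of amber_vial above 0.75 m/s and contact force between the fingers and amber_vial below 0.05 N) or (linear speed of clear_vial above 0.75 m/s and contact force between the fingers and clear_vial below 0.05 N)).
It fails at once if the tape roll is pushed out of its place (more than 30 mm) (distance of tape from where it was at the start of the episode above 0.03 m).
It also fails if it takes over 104 s, if anything falls off the work surface, if the arm or the gripper's body presses on something with over 40 N, if the wrist force passes 120 N, or if a joint passes its speed limit or range.

ROBOT

A 6-joint arm with a two-finger parallel gripper is mounted at the origin on a cart in front of the work surface, level with it; the furniture and walls round the work are solid. World frame = base frame: x ahead of the robot, y to its left, z up, the work surface at z = 0. Lengths are in mm, angles in rad, forces in N, time in s.
With the tool pointing down it reaches from about 300 to 775 mm from the base axis. Payload 14.6 kg.
Tool frame: the origin (TCP) lies midway between the tips of the shut fingers; the grasp point (between the pads) lies behind it (manip.grip_depth is the z of the grasp point in the tool frame, in mm); z points along the fingers, y is the line along which they close (so a half turn about z gives the same grasp; the last joint's range is limited). The gripper opens to 94 mm and grips with 3 to 60 N. Pads are 16 mm wide; open, the fingers measure 119 mm over their backs; the gripper's body (75 mm by 177 mm) begins 78 mm behind the grasp point.
Start: joints at [1.171, 0.3, 1.521, -0, 1.321, -0.067], TCP at [179.677, 519.813, 205.446] pointing down, gripper open.
Joint ranges: [-3.03, 3.03], [-0.79, 2.21], [0.23, 2.52], [-1.04, 4.18], [0, 3.07], [-2.55, 2.55]. Speed limits (rad/s): [2.22, 2.22, 2.57, 3.14, 3.14, 3.14].

INTERFACE

Orientations are given as [roll, pitch, yaw] about the fixed x, y, z axes, in that order (R = Rz(yaw) Ry(pitch) Rx(roll)).
In Python, from cell import manip gives the robot as it stands.
- The arm moves only by the shell command python3 -m creep 'ROWS' [OPENING] [FORCE]. ROWS is a JSON list of rows, 1 to 5 of them, each of 6 numbers: dx, dy, dz in normalised numbers (1 is 25 cm), then a rotation vector rx, ry, rz in fractions of the full range, 1 being 45 degrees; each row is the pose to reach, as a shift and turn from the pose commanded when the command began, along the tool's axes at that moment; what a row does not reach only later rows make up. A row lasts 1/10 s, in which the tool goes at most 50 mm and 0.15 rad, less where a joint would pass 70% of its speed; a pose out of reach is approached as far as the arm can. OPENING is the finger opening in mm, set as the command begins (- or left out keeps the last). The fingers move at their own pace and stop on an object; FORCE is the grip in N (left out, the last holds). Time passes only in rows, so rows that do not move let the fingers close. It prints the time, the measured TCP pose, the force, the opening and the grip force at its end. Shift and turn numbers lie between -1 and 1, and a call with a number outside is refused. Input that does not fit is refused with a message, and nothing moves.
- manip.read_state(): the state, without advancing time (a new reading comes with each control period).
- manip.camera(name): name is "side" or "top"; returns (picture, depth): 384x512x3 uint8, red, green, blue; 384x512 float32, mm along the optical axis (not along the pixel's ray), 0 where there is no reading.
- manip.camera_info(name): a dict with "K" (3x3 intrinsics, pixels), "rvec" (rotation vector, rad) and "tvec" (3), from world to camera coordinates, as OpenCV has them. Camera axes: x right, y down, z forward; pixel columns grow to the right and rows downward; lengths in mm; the calibration is good to about 2 mm. A picture is of the moment at which its call begins. camera_info takes no time and is no camera call.
- manip.sign_off(): hands the job in; it is judged then, once.
The state is a dict: "clock": time; "joints": joint angles; "qd": joint speeds; "effort": joint torques, N m; "eef_pos": TCP position; "eef_rot": TCP orientation; "wrist_force": force on the tool from outside, world axes, zero at the start; "moment": the same for the moment, N m; "finger_gap": finger opening in mm; "finger_force": force on a finger pad.
Only numpy, scipy, OpenCV 4.12 (cv2) and the standard library are available. Lean on these libraries where they do the work, as an engineer would, in place of code of your own. Each camera call takes 0.05 s, during which the arm holds its last target. There are 200 camera calls.

## Working session

There is one attempt and no reset: what is moved stays moved. The work goes in short steps, Python scripts to look and compute and a shell command to move; the robot and the scene stay as the last step left them, time stands still between calls to the robot, and variables do not carry over. Pictures are saved under pics/ and viewed, at most 14 in all, crops included, and the job is handed in when it is done.

```bash
ls; mkdir -p pics; cat > h.py <<'E'
import numpy as np, cv2, json
from cell import manip
def cam(n):
    i=manip.camera_info(n); R=cv2.Rodrigues(np.array(i["rvec"],float))[0]; return np.array(i["K"],float).reshape(3,3),R,np.array(i["tvec"],float).ravel()
def ray(n,u,v,z):
    K,R,t=cam(n); c=-R.T@t; d=R.T@np.linalg.solve(K,[u,v,1]); return c+d*(z-c[2])/d[2]
def cloud(n,D):
    K,R,t=cam(n); v,u=np.indices(D.shape); P=np.stack([(u-K[0,2])/K[0,0]*D,(v-K[1,2])/K[1,1]*D,D],-1); return (P-t)@R
def rgb(n,f):
    p,d=manip.camera(n); cv2.imwrite(f,p[...,::-1]); return p,d
E
python3 - <<'E'
from h import *
for n in("top","side"):
    p,d=rgb(n,f"pics/{n}0.png"); np.savez(f"{n}0.npz",p=p,d=d)
    K,R,t=cam(n); print(n,-R.T@t,R[2],K[0,0])
print(manip.read_state(), manip.grip_depth)
E
```

```text
pics
top [ 307.64443118  -82.08714361 1009.37646344] [ 0.19136124  0.00537743 -0.98150495] 361.70558794595524
side [ 120.68912586 -632.09240238  646.77095762] [ 0.40553053  0.59959218 -0.68995232] 447.0111859203652
{'clock': 0.1, 'joints': array([ 1.17140201e+00,  3.00405939e-01,  1.52151753e+00,  1.31117781e-05,
        1.32069675e+00, -6.66024440e-02]), 'qd': array([-5.15965335e-04, -1.18952642e-03, -1.05665508e-03, -6.64727482e-04,
       -4.10699684e-05, -1.70669549e-03]), 'effort': array([-1.23467387e-03, -5.32647300e+01, -3.53277791e+01,  7.08534429e-02,
        2.34547199e-02, -5.37393225e-05]), 'eef_pos': array([179.58512861, 519.60708858, 204.94895335]), 'eef_rot': array([-3.14056821e+00, -8.10601468e-05,  2.80879748e+00]), 'wrist_force': array([ 0.10418078, -0.12485512,  0.88233391]), 'moment': array([-0.02883254, -0.01301415,  0.01764957]), 'finger_force': 0.0, 'finger_gap': 94.10203724817842} -18.8
```

View pics/top0.png

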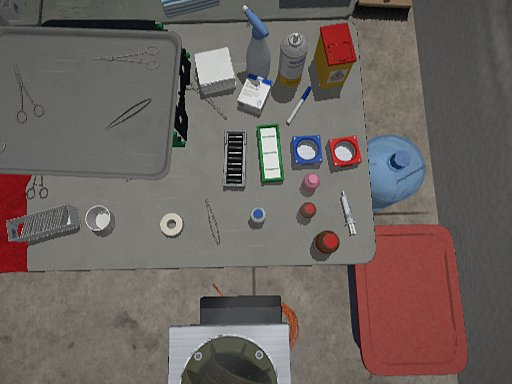

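View pics/side0.png

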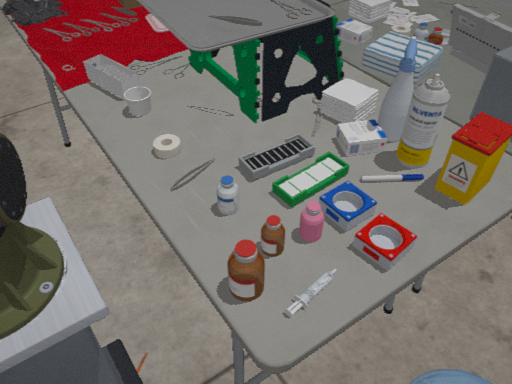

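Top view: the amber candidates are the small vial at (308,210), the large bottle at (326,242) and the pink one at (312,182). The clear vial is at (258,215) and the syringe at (348,213). For forceps, the candidates are (212,222) on the table, (130,115) on the raised tray, and a dark instrument at (210,100). I choose (308,210) and (212,222), and will check both in a crop while measuring.

```bash
python3 - <<'E'
from h import *
T=np.load("top0.npz");p,d=T["p"],T["d"];P=cloud("top",d)
crop=p[115:265,150:375]; cv2.imwrite("pics/crop0.png",cv2.resize(crop[...,::-1],None,fx=3.5,fy=3.5,interpolation=cv2.INTER_CUBIC))
Z=P[...,2]; print("table z",np.median(Z[190:200,260:290]))
def obj(name,box,zmin,zmax):
    u0,v0,u1,v1=box; m=np.zeros(d.shape,bool); m[v0:v1,u0:u1]=(Z[v0:v1,u0:u1]>zmin)&(Z[v0:v1,u0:u1]<zmax)
    q=P[m]; 
    r=cv2.minAreaRect(q[:,:2].astype(np.float32)); print(name,len(q),"mean",q.mean(0).round(1),"rect",np.round(r[0],1),np.round(r[1],1),round(r[2],1),"zmax",np.percentile(q[:,2],[50,98]).round(1))
for n,b,z0,z1 in [("amber cap",(295,198,320,222),68,90),("amber body",(295,198,320,222),10,90),("big",(310,228,345,260),8,200),("pink",(300,170,325,197),8,200),("clear cap",(245,202,272,230),68,90),("clear body",(245,202,272,230),10,90),
 ("syr",(335,185,360,240),4,30),("forc",(200,195,222,248),3,20),("red",(325,130,365,172),28,45),("blue",(288,130,325,170),28,45),("green",(255,118,288,190),12,40),("greenlip",(255,118,288,190),25,40),("steel",(218,122,252,194),12,40),("steellip",(218,122,252,194),25,40),("tape",(155,208,190,242),8,40)]: obj(n,b,z0,z1)
E
```

```text
table z 0.8739854960299578
amber cap 76 mean [ 448.3 -219.2   77.4] rect [ 447.7 -219.1] [23.3 22.9] 85.5 zmax [77.9 81.1]
amber body 237 mean [ 445.  -216.8   60. ] rect [ 447.8 -219.3] [40.8 40.4] 84.9 zmax [59.3 80. ]
big 507 mean [ 359.8 -257.2   83.4] rect [ 361.7 -263.3] [59.4 58.7] 63.4 zmax [ 82.4 110.7]
pink 249 mean [ 522.3 -229.9   57.9] rect [ 526.3 -232.9] [41.3 39.7] 42.1 zmax [59.3 80.5]
clear cap 78 mean [438.1 -86.3  77.8] rect [437.7 -86. ] [23.5 22.9] 88.9 zmax [78.  81.6]
clear body 225 mean [435.3 -86.1  62.1] rect [437.6 -85.9] [40.3 40.8] 1.3 zmax [59.8 81.1]
syr 303 mean [ 444.4 -335.9   13.5] rect [ 446.9 -335.7] [ 65.  154.3] 86.2 zmax [14.5 21.5]
forc 146 mean [432.2  44.5   6.6] rect [429.4  45.9] [ 59.5 143.4] 89.7 zmax [ 6.  12.9]
red 500 mean [ 615.8 -334.6   35.8] rect [ 616.4 -334.4] [78.9 79.4] 8.1 zmax [36.3 40.2]
blue 485 mean [ 623.6 -229.    35.7] rect [ 623.8 -229.4] [79.7 78.7] 2.4 zmax [36.  40.5]
green 1257 mean [ 619.3 -125.4   22.4] rect [ 620.  -125.4] [166.6  62.1] 3.7 zmax [21.6 31. ]
greenlip 217 mean [ 619.5 -126.1   28.7] rect [ 620.4 -125.4] [165.8  61.7] 3.8 zmax [29.  32.6]
steel 1250 mean [606.1 -24.6  22.2] rect [607.  -24.5] [ 62.1 167.5] 87.3 zmax [21.4 31.1]
steellip 210 mean [608.4 -24.2  28.8] rect [607.1 -23.9] [ 60.3 167.3] 87.6 zmax [29.1 32.4]
tape 368 mean [422.3 150.1  24.2] rect [422.9 151.8] [61.5 58.3] 88.7 zmax [25.  28.8]
```

View pics/crop0.png

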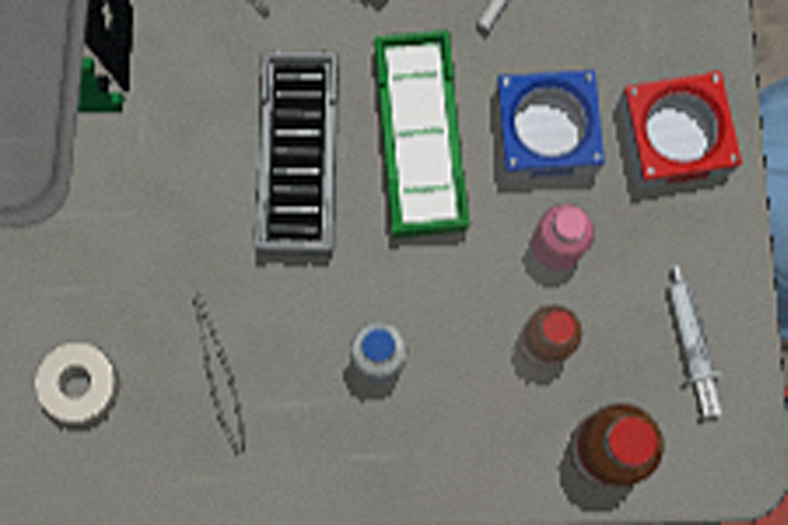

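The crop confirms the smaller amber vial at crop (555,332) with a 41 mm body. The big bottle is at (620,443), the forceps at (220,375), and the syringe at (693,340) with its nozzle towards +x. Next I work out the axes of the two slim things.

The rows are not in the units I measure in: shifts go in shares of 25 cm and turns go in shares of 45 degrees. I convert before sending: 0.75 rad is 0.9549.

```bash
python3 - <<'E'
from h import *
for n,z,a,b in [("syr top",9,(342.9,191.6),(353.4,233.9)),("forc top",5,(206.3,199.9),(218.6,244.1)),("forc side",5,(213.5,160),(173,188)),("syr side",9,(335,270.5),(288,312))]:
    s="side" if "side" in n else "top"; A,B=ray(s,*a,z),ray(s,*b,z); D=A-B
    print(n,A.round(),B.round(),"mid",((A+B)/2).round(1),"len",np.linalg.norm(D).round(1),"yaw",np.arctan2(D[1],D[0]).round(3))
E
python3 -m creep '[[0,0,0,0,0,0.191],[0,0,0,0,0,0.382],[0,0,0,0,0,0.573],[0,0,0,0,0,0.7639],[0,0,0,0,0,0.9549]]' 70
python3 -m creep '[[0,0,0,0,0,0.191],[0,0,0,0,0,0.382],[0,0,0,0,0,0.573],[0,0,0,0,0,0.6213],[0,0,0,0,0,0.6213]]'
```

```text
syr top [ 503. -328.    9.] [ 384. -349.    9.] mid [ 443.4 -338.3    9. ] len 121.0 yaw 0.17
forc top [489.  57.   5.] [365.  23.   5.] mid [427.1  40.2   5. ] len 129.3 yaw 0.268
forc side [487.  54.   5.] [370.  24.   5.] mid [428.8  39.2   5. ] len 120.9 yaw 0.249
syr side [ 503. -329.    9.] [ 385. -346.    9.] mid [ 444.1 -337.6    9. ] len 118.5 yaw 0.149
clock: 0.6
eef_pos: [179.6, 519.7, 205.1]
eef_rot: [-3.141, 0.0, 2.053]
wrist_force: [-0.3, 0.1, 0.7]
finger_gap: 70.0
finger_force: 0.0
clock: 1.1
eef_pos: [179.6, 519.7, 205.1]
eef_rot: [-3.141, 0.001, 1.57]
wrist_force: [-0.8, 0.1, -0.3]
finger_gap: 69.9
finger_force: 0.0
```

Converted, -225 mm is -0.9, -180 mm is -0.72.

```bash

python3 -m creep '[[-0.18,0.064,0,0,0,0],[-0.36,0.128,0,0,0,0],[-0.54,0.192,0,0,0,0],[-0.72,0.256,0,0,0,0],[-0.9,0.32,0,0,0,0]]' | sed -n 2,3p
python3 -m creep '[[-0.18,0.064,0,0,0,0],[-0.36,0.128,0,0,0,0],[-0.54,0.192,0,0,0,0],[-0.72,0.256,0,0,0,0],[-0.9,0.32,0,0,0,0]]'| sed -n 2,3p
python3 -m creep '[[-0.18,0.064,0,0,0,0],[-0.36,0.128,0,0,0,0],[-0.54,0.192,0,0,0,0],[-0.72,0.256,0,0,0,0],[-0.9,0.32,0,0,0,0]]'| sed -n 2,3p
python3 -m creep '[[-0.08,0.04,0,0,0,0.191],[-0.16,0.08,0,0,0,0.382],[-0.24,0.112,0,0,0,0.573],[-0.256,0.112,0,0,0,0.7639],[-0.256,0.112,0,0,0,0.9549]]'| sed -n 2,3p
python3 -m creep '[[0,0,0,0,0,0.191],[0,0,0,0,0,0.382],[0,0,0,0,0,0.573],[0,0,0,0,0,0.7639],[0,0,0,0,0,0.9549]]'| sed -n 2,3p
python3 -m creep '[[0,0,0,0,0,0.0891],[0,0,0,0,0,0.0891]]'
```

```text
eef_pos: [259.7, 293.0, 205.3]
eef_rot: [3.141, 0.0, 1.573]
eef_pos: [339.8, 67.9, 205.7]
eef_rot: [3.141, -0.0, 1.573]
eef_pos: [419.8, -157.4, 205.4]
eef_rot: [3.141, 0.0, 1.572]
eef_pos: [447.6, -219.9, 205.0]
eef_rot: [-3.141, 0.0, 0.815]
eef_pos: [447.6, -219.1, 205.3]
eef_rot: [-3.141, 0.0, 0.067]
clock: 3.8
eef_pos: [447.6, -219.1, 205.3]
eef_rot: [-3.141, 0.0, 0.001]
wrist_force: [-1.1, 0.2, -0.1]
finger_gap: 69.9
finger_force: 0.0
```

Converted, 169 mm is 0.676, 155 mm is 0.62.

```bash

python3 -m creep '[[0,0,0.18,0,0,0],[0,0,0.36,0,0,0],[0,0,0.52,0,0,0],[0,0,0.62,0,0,0],[0,0,0.676,0,0,0]]' | tail -5
python3 -m creep '[[0,0,0,0,0,0],[0,0,0,0,0,0],[0,0,0,0,0,0],[0,0,0,0,0,0],[0,0,0,0,0,0]]' 30 15
python3 -m creep '[[0,0,0,0,0,0],[0,0,0,0,0,0],[0,0,0,0,0,0],[0,0,0,0,0,0],[0,0,0,0,0,0]]'
```

```text
eef_pos: [446.7, -218.6, 34.1]
eef_rot: [-3.14, 0.003, 0.005]
wrist_force: [0.8, -0.7, -0.2]
finger_gap: 70.0
finger_force: 0.0
clock: 4.8
eef_pos: [448.2, -219.5, 37.4]
eef_rot: [3.141, -0.001, 0.001]
wrist_force: [-1.8, 2.0, 7.2]
finger_gap: 42.5
finger_force: 15.0
clock: 5.3
eef_pos: [448.2, -219.4, 37.4]
eef_rot: [3.141, -0.001, 0.001]
wrist_force: [-0.5, -0.1, 7.1]
finger_gap: 42.5
finger_force: 15.0
```

Converted, -105 mm is -0.42, -95 mm is -0.38.

```bash

python3 -m creep '[[0,0,-0.06,0,0,0],[0,0,-0.16,0,0,0],[0,0,-0.28,0,0,0],[0,0,-0.38,0,0,0],[0,0,-0.42,0,0,0]]' | tail -5
python3 -m creep '[[0.06,0.04,0,0,0,0],[0.18,0.12,0,0,0,0],[0.3,0.204,0,0,0,0],[0.42,0.288,0,0,0,0],[0.54,0.368,0,0,0,0]]' |tail -5
python3 -m creep '[[0.088,0.064,0,0,0,0],[0.124,0.088,0,0,0,0],[0.136,0.092,0,0,0,0],[0.136,0.092,0,0,0,0],[0.136,0.092,0,0,0,0]]'
python3 - <<'E'
from h import *
p,d=rgb("side","pics/side1.png"); P=cloud("side",d)
E
```

```text
eef_pos: [448.4, -219.6, 143.9]
eef_rot: [3.14, -0.003, 0.001]
wrist_force: [0.2, 0.7, -1.3]
finger_gap: 42.6
finger_force: 15.0
eef_pos: [583.6, -311.8, 140.4]
eef_rot: [-3.141, 0.001, 0.001]
wrist_force: [0.8, 0.2, -0.1]
finger_gap: 43.0
finger_force: 15.0
clock: 6.8
eef_pos: [616.4, -333.6, 141.3]
eef_rot: [-3.141, 0.0, 0.001]
wrist_force: [-1.1, 0.2, -0.4]
finger_gap: 42.8
finger_force: 15.0
```

View pics/side1.png

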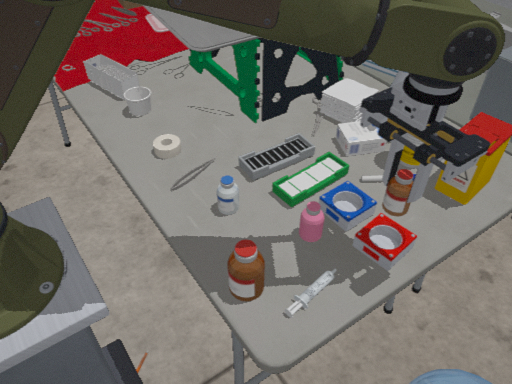

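Side view: the amber vial is held upright at (398,190), over the red well at (385,240). I lower it gently.

Converted, 89 mm is 0.356, 83 mm is 0.332.

```bash

python3 -m creep '[[0,0,0.08,0,0,0],[0,0,0.18,0,0,0],[0,0,0.28,0,0,0],[0,0,0.332,0,0,0],[0,0,0.356,0,0,0]]' | tail -5
python3 -m creep '[[0,0,0.012,0,0,0],[0,0,0.024,0,0,0],[0,0,0.032,0,0,0],[0,0,0.032,0,0,0],[0,0,0.032,0,0,0]]' |tail -5
python3 -m creep '[[0,0,0,0,0,0],[0,0,0,0,0,0],[0,0,0,0,0,0],[0,0,0,0,0,0]]' 60
python3 -m creep '[[0,0,-0.08,0,0,0],[0,0,-0.24,0,0,0],[0,0,-0.42,0,0,0],[0,0,-0.56,0,0,0],[0,0,-0.64,0,0,0]]' |tail -5
```

```text
eef_pos: [616.3, -333.7, 51.6]
eef_rot: [-3.141, 0.001, 0.001]
wrist_force: [0.0, 0.0, -0.1]
finger_gap: 42.6
finger_force: 15.0
eef_pos: [616.9, -334.1, 44.9]
eef_rot: [3.141, -0.0, 0.001]
wrist_force: [0.2, -0.0, -0.7]
finger_gap: 42.5
finger_force: 15.0
clock: 8.25
eef_pos: [616.8, -334.1, 44.5]
eef_rot: [3.142, -0.0, 0.001]
wrist_force: [0.2, -0.3, -0.6]
finger_gap: 60.0
finger_force: 0.0
eef_pos: [617.3, -334.3, 208.4]
eef_rot: [3.139, -0.004, 0.001]
wrist_force: [0.3, -0.1, 0.0]
finger_gap: 59.9
finger_force: 0.0
```

Converted, -190 mm is -0.76, -152 mm is -0.608.

```bash

python3 -m creep '[[-0.1,-0.14,0,0,0,0],[-0.212,-0.296,0,0,0,0],[-0.324,-0.452,0,0,0,0],[-0.436,-0.608,0,0,0,0],[-0.548,-0.76,0,0,0,0]]' 70| tail -5
python3 -m creep '[[-0.1,-0.14,0,0,0,0],[-0.152,-0.212,0,0,0,0],[-0.168,-0.232,0,0,0,0],[-0.168,-0.232,0,0,0,0]]' |tail -5
python3 - <<'E'
from h import *
T=np.load("top0.npz")
p,d=manip.camera("side"); P=cloud("side",d); Z=P[...,2]
b=(slice(212,250),slice(365,410)); q=P[b][(Z[b]>36+25)&(Z[b]<95)]; print(len(q),q.mean(0) if len(q) else "")
cv2.imwrite("pics/side2.png",cv2.resize(p[160:290,290:450,::-1],None,fx=4,fy=4))
print(manip.read_state()["eef_pos"])
E
```

```text
eef_pos: [478.2, -142.7, 204.5]
eef_rot: [3.141, -0.0, 0.001]
wrist_force: [0.3, 0.1, -0.1]
finger_gap: 70.4
finger_force: 0.0
eef_pos: [437.8, -86.1, 204.9]
eef_rot: [3.141, -0.001, 0.002]
wrist_force: [-0.2, -0.9, -0.7]
finger_gap: 70.3
finger_force: 0.0
383 [ 609.72988381 -338.57066837   73.17885017]
[438.08010148 -86.64490974 204.71575054]
```

View pics/side2.png

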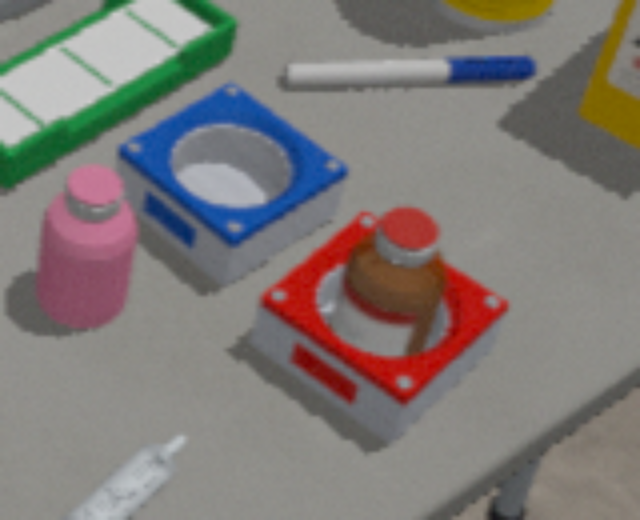

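The crop shows the amber vial upright and central in the red well at (405,280). Next is the clear vial.

Converted, 168 mm is 0.672, 155 mm is 0.62.

```bash

python3 -m creep '[[0,0,0.18,0,0,0],[0,0,0.36,0,0,0],[0,0,0.52,0,0,0],[0,0,0.62,0,0,0],[0,0,0.672,0,0,0]]' | tail -5
python3 -m creep '[[0,0,0,0,0,0],[0,0,0,0,0,0],[0,0,0,0,0,0],[0,0,0,0,0,0],[0,0,0,0,0,0]]' 30 15 |tail -5
python3 -m creep '[[0,0,0,0,0,0],[0,0,0,0,0,0],[0,0,0,0,0,0]]' |tail -5
python3 -m creep '[[0,0,-0.06,0,0,0],[0,0,-0.16,0,0,0],[0,0,-0.28,0,0,0],[0,0,-0.38,0,0,0],[0,0,-0.42,0,0,0]]' | tail -5
python3 -m creep '[[0.06,0.048,0,0,0,0],[0.172,0.132,0,0,0,0],[0.3,0.232,0,0,0,0],[0.428,0.328,0,0,0,0],[0.556,0.428,0,0,0,0]]' |tail -5
python3 -m creep '[[0.112,0.088,0,0,0,0],[0.172,0.132,0,0,0,0],[0.188,0.144,0,0,0,0],[0.188,0.144,0,0,0,0],[0.188,0.144,0,0,0,0]]'
```

```text
eef_pos: [437.0, -86.9, 33.8]
eef_rot: [-3.141, 0.003, -0.0]
wrist_force: [0.1, 0.9, 0.4]
finger_gap: 69.8
finger_force: 0.0
eef_pos: [438.2, -86.4, 37.2]
eef_rot: [3.141, -0.002, 0.001]
wrist_force: [1.2, 0.1, 3.6]
finger_gap: 42.9
finger_force: 15.0
eef_pos: [438.2, -86.5, 37.2]
eef_rot: [3.141, -0.002, 0.001]
wrist_force: [-0.9, -1.2, 7.2]
finger_gap: 42.7
finger_force: 15.0
eef_pos: [438.2, -86.3, 143.6]
eef_rot: [3.141, -0.003, 0.001]
wrist_force: [0.1, -0.1, -0.8]
finger_gap: 42.6
finger_force: 15.0
eef_pos: [577.5, -193.9, 140.3]
eef_rot: [-3.141, 0.001, 0.001]
wrist_force: [-1.2, 1.0, 0.6]
finger_gap: 42.4
finger_force: 15.0
clock: 12.5
eef_pos: [623.1, -228.4, 141.2]
eef_rot: [-3.141, 0.001, 0.001]
wrist_force: [-0.2, -0.2, -0.9]
finger_gap: 43.0
finger_force: 15.0
```

Converted, 89 mm is 0.356, 83 mm is 0.332.

```bash

python3 -m creep '[[0,0,0.08,0,0,0],[0,0,0.18,0,0,0],[0,0,0.28,0,0,0],[0,0,0.332,0,0,0],[0,0,0.356,0,0,0]]' | tail -5
python3 -m creep '[[0,0,0.012,0,0,0],[0,0,0.024,0,0,0],[0,0,0.032,0,0,0],[0,0,0.032,0,0,0],[0,0,0.032,0,0,0]]' |tail -5
python3 -m creep '[[0,0,0,0,0,0],[0,0,0,0,0,0],[0,0,0,0,0,0],[0,0,0,0,0,0]]' 60 |tail -5
python3 -m creep '[[0,0,-0.08,0,0,0],[0,0,-0.24,0,0,0],[0,0,-0.42,0,0,0],[0,0,-0.56,0,0,0],[0,0,-0.64,0,0,0]]' |tail -5
python3 -m creep '[[-0.14,0.088,0,0,0,-0.0509],[-0.3,0.192,0,0,0,-0.1019],[-0.46,0.292,0,0,0,-0.1528],[-0.62,0.392,0,0,0,-0.2037],[-0.688,0.436,0,0,0,-0.2037]]' 35|tail -5
python3 -m creep '[[0,0,0,0,0,0],[0,0,0,0,0,0]]'
python3 - <<'E'
from h import *
p,d=manip.camera("side"); q,_=manip.camera("top")
cv2.imwrite("pics/b3.png",np.hstack([cv2.resize(p[160:330,260:430,::-1],(400,400)),cv2.resize(q[120:270,200:350][...,::-1],(400,400))]))
E
```

```text
eef_pos: [623.1, -228.5, 51.7]
eef_rot: [-3.141, 0.001, 0.001]
wrist_force: [0.5, 0.6, -0.5]
finger_gap: 42.7
finger_force: 15.0
eef_pos: [623.8, -229.1, 44.8]
eef_rot: [3.141, -0.0, 0.001]
wrist_force: [0.3, 0.2, 0.2]
finger_gap: 42.7
finger_force: 15.0
eef_pos: [623.7, -229.1, 44.5]
eef_rot: [3.142, -0.0, 0.001]
wrist_force: [1.1, 0.0, 0.6]
finger_gap: 59.7
finger_force: 0.0
eef_pos: [624.3, -229.3, 208.2]
eef_rot: [3.14, -0.004, 0.001]
wrist_force: [-0.5, -0.1, -0.4]
finger_gap: 60.1
finger_force: 0.0
eef_pos: [449.0, -339.8, 204.8]
eef_rot: [3.141, 0.0, 0.16]
wrist_force: [0.7, -0.9, 1.0]
finger_gap: 35.0
finger_force: 0.0
clock: 15.1
eef_pos: [452.0, -338.2, 204.7]
eef_rot: [3.141, -0.0, 0.16]
wrist_force: [0.3, -1.0, 0.4]
finger_gap: 35.5
finger_force: 0.0
```

View pics/b3.png

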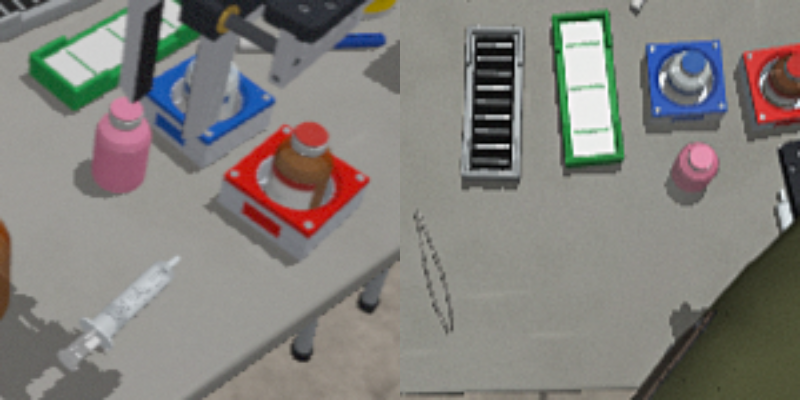

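Both vials stand in their wells: blue cap at right-half (690,68), red cap at left-half (310,140). Now the syringe.

Converted, 180 mm is 0.72, 165 mm is 0.66.

```bash

python3 -m creep '[[0,0,0.18,0,0,0],[0,0,0.36,0,0,0],[0,0,0.54,0,0,0],[0,0,0.66,0,0,0],[0,0,0.72,0,0,0]]' | tail -5
python3 -m creep '[[0,0,0.032,0,0,0],[0,0,0.056,0,0,0],[0,0,0.072,0,0,0],[0,0,0.08,0,0,0],[0,0,0.08,0,0,0]]' |tail -5
python3 -m creep '[[0,0,0,0,0,0],[0,0,0,0,0,0],[0,0,0,0,0,0],[0,0,0,0,0,0],[0,0,0,0,0,0]]' 2 10 |tail -5
python3 -m creep '[[0,0,0,0,0,0],[0,0,0,0,0,0],[0,0,0,0,0,0]]' |tail -5
python3 -m creep '[[0,0,-0.06,0,0,0],[0,0,-0.16,0,0,0],[0,0,-0.28,0,0,0],[0,0,-0.38,0,0,0],[0,0,-0.42,0,0,0]]'
```

```text
eef_pos: [451.6, -336.7, 21.5]
eef_rot: [-3.139, 0.002, 0.162]
wrist_force: [-0.1, 0.4, -1.0]
finger_gap: 34.8
finger_force: 0.0
eef_pos: [452.0, -338.4, 4.9]
eef_rot: [3.141, -0.001, 0.161]
wrist_force: [-0.2, -1.0, 0.9]
finger_gap: 34.7
finger_force: 0.0
eef_pos: [451.9, -338.3, 4.7]
eef_rot: [3.141, -0.0, 0.161]
wrist_force: [-0.4, 0.3, 2.8]
finger_gap: 13.2
finger_force: 10.0
eef_pos: [451.8, -338.3, 4.7]
eef_rot: [3.141, -0.0, 0.161]
wrist_force: [-1.6, 0.4, 5.0]
finger_gap: 12.8
finger_force: 10.0
clock: 17.5
eef_pos: [452.5, -338.7, 112.6]
eef_rot: [3.139, -0.002, 0.161]
wrist_force: [-0.4, 0.1, -0.6]
finger_gap: 12.8
finger_force: 10.0
```

```bash
python3 - <<'E'
from h import *
p,d=manip.camera("side")
cv2.imwrite("pics/s4.png",cv2.resize(p[150:330,250:450,::-1],None,fx=4,fy=4)[:600])
print(manip.read_state()["eef_pos"])
K,R,t=cam("side"); e=manip.read_state()["eef_pos"]; print(cv2.projectPoints(e.reshape(1,3),R,t,K,None)[0])
E
```

```text
[ 452.59703613 -338.82885745  112.7185435 ]
[[[323.29322725 249.39712592]]]
```

View pics/s4.png

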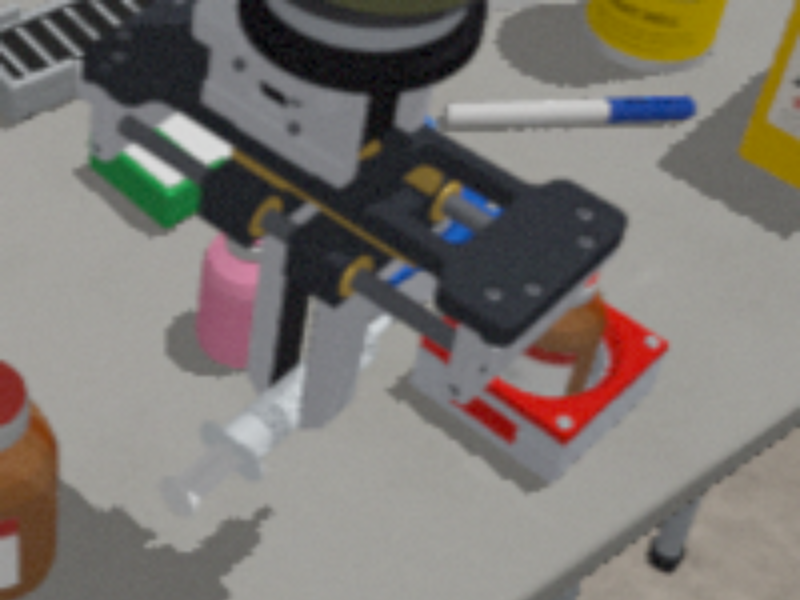

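Held level: plunger end at px (295,274), nozzle about (347,231). I cast those rays at the held height to get the position in the grip.

```bash
python3 - <<'E'
from h import *
A=ray("side",347,230.5,117);B=ray("side",295,274.3,117);print(A,B,(A+B)/2,np.linalg.norm(A-B),np.arctan2(*(A-B)[1::-1]))
E
```

```text
[ 505.38758174 -333.88520566  117.        ] [ 386.51166541 -352.39267195  117.        ] [ 445.94962358 -343.1389388   117.        ] 120.30797891632618 0.15444737104798134
```

Converted, 150 mm is 0.6, -133 mm is -0.532, 0.095 rad is 0.121.

```bash

python3 -m creep '[[0.06,-0.052,-0.04,0,0,0],[0.192,-0.172,-0.06,0,0,0.0255],[0.328,-0.292,-0.06,0,0,0.0637],[0.464,-0.412,-0.06,0,0,0.1019],[0.6,-0.532,-0.06,0,0,0.121]]' | tail -5
python3 - <<'E'
import numpy as np
from h import manip
s=manip.read_state();e=s["eef_pos"];y=s["eef_rot"][2];d=np.array([627-e[0],-125-e[1]]);print(d,np.cos(y)*d[0]+np.sin(y)*d[1],np.sin(y)*d[0]-np.cos(y)*d[1],e,y)
E
```

```text
eef_pos: [579.1, -181.2, 123.4]
eef_rot: [-3.141, 0.001, 0.064]
wrist_force: [0.4, -0.0, -0.3]
finger_gap: 12.7
finger_force: 10.0
[47.94183913 56.17125396] 51.458375911771526 -52.96853084349538 [ 579.05816087 -181.17125396  123.3691353 ] 0.06441868349788527
```

Converted, -52 mm is -0.208, 50 mm is 0.2.

```bash

python3 -m creep '[[0.1,-0.104,0,0,0,0],[0.168,-0.176,0,0,0,0],[0.2,-0.208,0,0,0,0],[0.2,-0.208,0,0,0,0],[0.2,-0.208,0,0,0,0]]' | tail -5
python3 -m creep '[[0,0,0.1,0,0,0],[0,0,0.2,0,0,0],[0,0,0.288,0,0,0],[0,0,0.336,0,0,0],[0,0,0.36,0,0,0]]' | tail -5
python3 -m creep '[[0,0,0.012,0,0,0],[0,0,0.024,0,0,0],[0,0,0.032,0,0,0],[0,0,0.032,0,0,0],[0,0,0.032,0,0,0]]' | tail -5
```

```text
eef_pos: [624.3, -128.5, 123.9]
eef_rot: [-3.141, 0.001, 0.065]
wrist_force: [-0.3, -0.9, -0.2]
finger_gap: 12.4
finger_force: 10.0
eef_pos: [624.3, -128.6, 33.6]
eef_rot: [-3.141, 0.001, 0.065]
wrist_force: [0.1, 0.5, 0.5]
finger_gap: 12.8
finger_force: 10.0
eef_pos: [625.2, -127.7, 26.8]
eef_rot: [3.141, -0.0, 0.066]
wrist_force: [-0.7, 0.1, 0.0]
finger_gap: 12.8
finger_force: 10.0
```

Converted, -2 mm is -0.008, 1.5 mm is 0.006.

```bash

python3 -m creep '[[0.004,-0.004,0,0,0,0],[0.008,-0.008,0.004,0,0,0],[0.008,-0.008,0.006,0,0,0],[0.008,-0.008,0.006,0,0,0],[0.008,-0.008,0.006,0,0,0]]' | tail -5
python3 -m creep '[[0,0,0,0,0,0],[0,0,0,0,0,0],[0,0,0,0,0,0],[0,0,0,0,0,0]]' 26 | tail -5
python3 -m creep '[[0,0,-0.08,0,0,0],[0,0,-0.24,0,0,0],[0,0,-0.42,0,0,0],[0,0,-0.56,0,0,0],[0,0,-0.64,0,0,0]]' |tail -5
python3 -m creep '[[-0.12,-0.08,0,0,0,-0.0509],[-0.28,-0.2,0,0,0,-0.1019],[-0.42,-0.32,0,0,0,-0.1528],[-0.56,-0.44,0,0,0,-0.2037],[-0.68,-0.56,0,0,0,-0.2419]]' 40|tail -5
python3 -m creep '[[0,0,0,0,0,0],[0,0,0,0,0,0]]'|tail -5
python3 - <<'E'
from h import *
s=manip.read_state();e=s["eef_pos"];y=s["eef_rot"][2];d=np.array([428-e[0],40-e[1]]);print(d,np.cos(y)*d[0]+np.sin(y)*d[1],np.sin(y)*d[0]-np.cos(y)*d[1],e,y)
p,d=manip.camera("side"); q,_=manip.camera("top")
cv2.imwrite("pics/b5.png",np.hstack([cv2.resize(p[110:260,230:380,::-1],(400,400)),cv2.resize(q[110:260,200:350][...,::-1],(400,400))]))
E
```

```text
eef_pos: [626.8, -125.6, 24.9]
eef_rot: [-3.142, 0.0, 0.066]
wrist_force: [-0.2, -0.2, -0.2]
finger_gap: 13.1
finger_force: 10.0
eef_pos: [626.9, -125.6, 25.0]
eef_rot: [3.142, 0.0, 0.066]
wrist_force: [-0.5, 0.7, 0.3]
finger_gap: 25.9
finger_force: 0.0
eef_pos: [627.6, -125.7, 188.6]
eef_rot: [3.14, -0.004, 0.066]
wrist_force: [0.1, -0.8, -0.5]
finger_gap: 26.2
finger_force: 0.0
eef_pos: [446.2, 3.7, 185.0]
eef_rot: [3.142, -0.0, 0.257]
wrist_force: [1.1, -0.3, 0.5]
finger_gap: 39.9
finger_force: 0.0
eef_pos: [448.2, 3.2, 185.6]
eef_rot: [3.141, -0.001, 0.257]
wrist_force: [0.1, -0.3, 0.1]
finger_gap: 40.1
finger_force: 0.0
[-20.24505569  36.84210101] -10.231522716251078 -40.77399452769139 [448.24505569   3.15789899 185.57318444] 0.25660977746858604
```

View pics/b5.png

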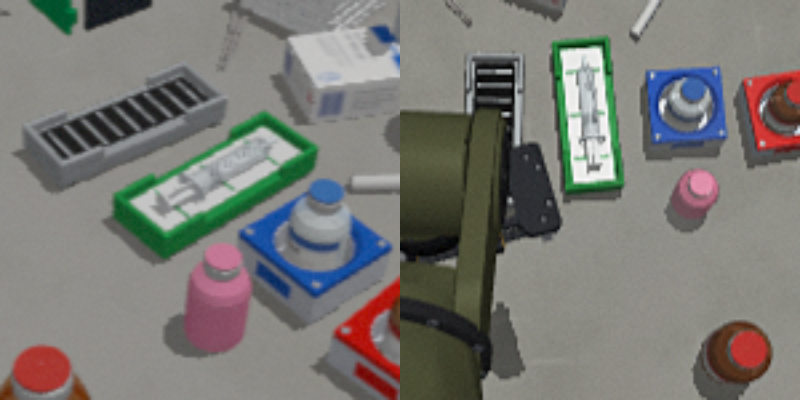

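The syringe lies flat and centred on the green bed at right-half (590,113). Now the forceps.

Converted, 115 mm is 0.46, 75 mm is 0.3.

```bash

python3 -m creep '[[-0.024,-0.1,0,0,0,0],[-0.04,-0.164,0,0,0,0],[-0.04,-0.164,0.12,0,0,0],[-0.04,-0.164,0.3,0,0,0],[-0.04,-0.164,0.46,0,0,0]]' | tail -5
python3 -m creep '[[0,0,0.1,0,0,0],[0,0,0.16,0,0,0],[0,0,0.192,0,0,0],[0,0,0.192,0,0,0]]' | tail -5
python3 - <<'E'
from h import *
s=manip.read_state();e=s["eef_pos"];y=s["eef_rot"][2];d=np.array([428-e[0],40-e[1]]);print(d,np.cos(y)*d[0]+np.sin(y)*d[1],np.sin(y)*d[0]-np.cos(y)*d[1],e,y)
p,d=manip.camera("side")
cv2.imwrite("pics/f6.png",cv2.resize(p[110:230,130:270,::-1],None,fx=4,fy=4))
E
```

```text
eef_pos: [428.5, 39.5, 68.3]
eef_rot: [3.141, -0.0, 0.255]
wrist_force: [1.1, -1.5, -0.3]
finger_gap: 39.8
finger_force: 0.0
eef_pos: [428.0, 39.7, 21.1]
eef_rot: [-3.141, 0.002, 0.255]
wrist_force: [-0.4, 0.1, 1.2]
finger_gap: 40.0
finger_force: 0.0
[-0.02808276  0.33370707] 0.056948338985460686 -0.3300089992821203 [428.02808276  39.66629293  21.12435982] 0.2548391342146472
```

View pics/f6.png

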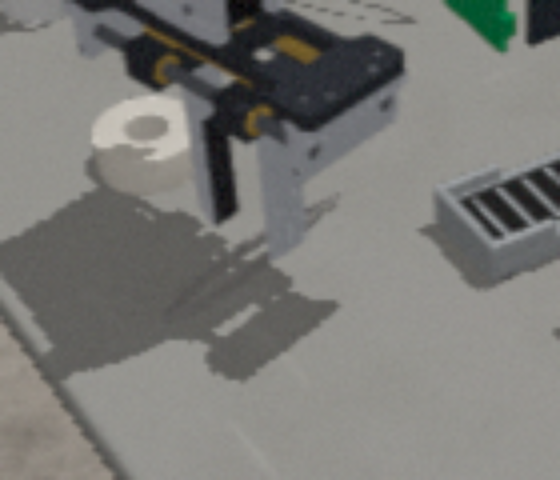

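The fingers straddle the forceps, which run from (170,310) to (335,200) in the crop, clear of the tape. I go down and grip.

Converted, 19 mm is 0.076, 18 mm is 0.072.

```bash

python3 -m creep '[[0,0,0.032,0,0,0],[0,0,0.056,0,0,0],[0,0,0.072,0,0,0],[0,0,0.076,0,0,0],[0,0,0.076,0,0,0]]' |tail -5
python3 -m creep '[[0,0,0,0,0,0],[0,0,0,0,0,0],[0,0,0,0,0,0],[0,0,0,0,0,0],[0,0,0,0,0,0]]' 2 10 |tail -5
python3 -m creep '[[0,0,0,0,0,0],[0,0,0,0,0,0],[0,0,0,0,0,0]]' |tail -5
python3 -m creep '[[0,0,-0.06,0,0,0],[0,0,-0.16,0,0,0],[0,0,-0.26,0,0,0],[0,0,-0.32,0,0,0],[0,0,-0.32,0,0,0]]' |tail -5
python3 -m creep '[[0,0,0,0,0,0]]' |tail -5
python3 - <<'E'
from h import *
p,d=manip.camera("side")
cv2.imwrite("pics/f7.png",cv2.resize(p[80:230,130:290,::-1],None,fx=4,fy=4))
s=manip.read_state();e=s["eef_pos"];y=s["eef_rot"][2];d=np.array([607-e[0],-24.3-e[1]]);print(d,np.cos(y)*d[0]+np.sin(y)*d[1],np.sin(y)*d[0]-np.cos(y)*d[1],e,y)
E
```

```text
eef_pos: [428.0, 40.1, 2.9]
eef_rot: [-3.142, 0.0, 0.256]
wrist_force: [-0.5, 0.8, 0.2]
finger_gap: 40.2
finger_force: 0.0
eef_pos: [428.1, 40.1, 3.1]
eef_rot: [3.142, -0.0, 0.256]
wrist_force: [-0.3, 1.0, 1.5]
finger_gap: 17.8
finger_force: 10.0
eef_pos: [428.1, 40.1, 3.0]
eef_rot: [3.142, -0.0, 0.256]
wrist_force: [1.7, 0.5, 1.5]
finger_gap: 18.1
finger_force: 10.0
eef_pos: [428.9, 40.1, 84.4]
eef_rot: [3.141, -0.003, 0.256]
wrist_force: [0.7, 0.3, 0.4]
finger_gap: 17.7
finger_force: 10.0
eef_pos: [427.8, 40.1, 82.4]
eef_rot: [-3.142, 0.0, 0.256]
wrist_force: [0.1, -0.5, -0.4]
finger_gap: 18.1
finger_force: 10.0
[179.50159332 -64.36256377] 157.37516737277474 107.68666729473978 [427.49840668  40.06256377  82.02971654] 0.2558062833386836
```

View pics/f7.png

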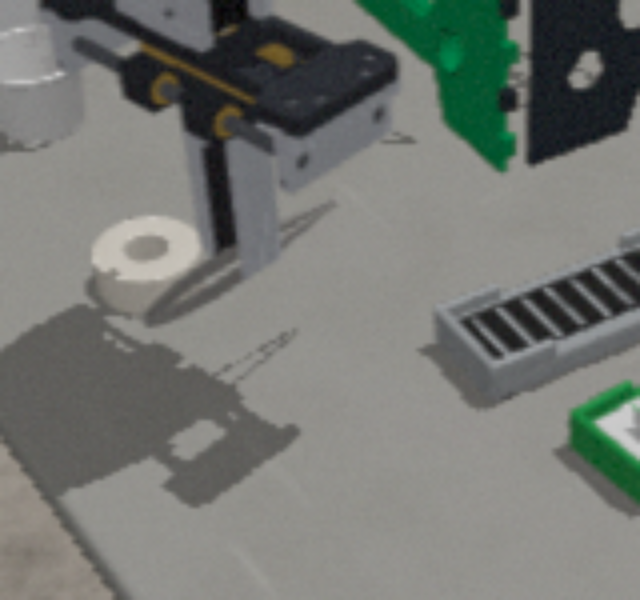

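The forceps are held across the middle, ends at crop (147,320) and (333,205). To stay clear of the raised tray, I shift sideways and turn first, then go ahead.

Converted, 62 mm is 0.248, 60 mm is 0.24, 0.3 rad is 0.382.

```bash

python3 - <<'E'
from h import *
A=ray("side",213.25,131.25,84);B=ray("side",166.75,160,84);print((A+B)/2,np.linalg.norm(A-B),np.arctan2(*(A-B)[1::-1]))
E
python3 -m creep '[[-0.024,0.088,0,0,0,0.1273],[-0.048,0.18,0,0,0,0.2546],[-0.064,0.24,0,0,0,0.382],[-0.064,0.248,0,0,0,0.382],[-0.064,0.248,0,0,0,0.382]]' |tail -5
python3 -m creep '[[0.08,0,0,0,0,0],[0.24,-0.012,0,0,0,0],[0.42,-0.02,0,0,0,0],[0.58,-0.028,0,0,0,0],[0.68,-0.032,0,0,0,0]]' |tail -5
python3 -m creep '[[0.016,0,0,0,0,0],[0.016,0,0,0,0,0]]' |tail -5
python3 - <<'E'
from h import *
s=manip.read_state();e=s["eef_pos"];y=s["eef_rot"][2];d=np.array([607-e[0],-24.3-e[1]]);print(d,np.cos(y)*d[0]+np.sin(y)*d[1],np.sin(y)*d[0]-np.cos(y)*d[1],e,y)
E
```

```text
[428.99541861  37.08655746  84.        ] 127.73923118348577 0.22918985357986552
eef_pos: [427.9, -23.9, 82.2]
eef_rot: [-3.141, 0.001, -0.042]
wrist_force: [0.3, 0.3, -0.5]
finger_gap: 18.1
finger_force: 10.0
eef_pos: [600.3, -22.2, 82.0]
eef_rot: [-3.141, 0.0, -0.04]
wrist_force: [-0.3, 0.4, -1.2]
finger_gap: 17.7
finger_force: 10.0
eef_pos: [601.9, -22.8, 81.9]
eef_rot: [-3.141, 0.002, -0.042]
wrist_force: [-0.9, -0.3, 0.1]
finger_gap: 17.7
finger_force: 10.0
[ 5.07092916 -1.49729079] 5.129208001234755 1.283521557649533 [601.92907084 -22.80270921  81.9371104 ] -0.04190883806305368
```

Converted, 50 mm is 0.2, 44 mm is 0.176.

```bash

python3 -m creep '[[0.016,0.004,0.06,0,0,0],[0.016,0.004,0.128,0,0,0],[0.016,0.004,0.176,0,0,0],[0.016,0.004,0.2,0,0,0],[0.016,0.004,0.2,0,0,0]]' |tail -5
python3 -m creep '[[0,0,0.012,0,0,0],[0,0,0.024,0,0,0],[0,0,0.032,0,0,0],[0,0,0.032,0,0,0],[0,0,0.032,0,0,0]]' |tail -5
```

```text
eef_pos: [605.7, -24.8, 32.0]
eef_rot: [-3.142, 0.002, -0.044]
wrist_force: [0.1, 0.3, 0.0]
finger_gap: 17.5
finger_force: 10.0
eef_pos: [606.4, -24.8, 25.1]
eef_rot: [3.142, -0.0, -0.044]
wrist_force: [0.1, -1.3, -0.4]
finger_gap: 18.1
finger_force: 10.0
```

```bash

python3 -m creep '[[0,0,0.004,0,0,0],[0,0,0.006,0,0,0],[0,0,0.006,0,0,0]]' |tail -5
python3 -m creep '[[0,0,0,0,0,0],[0,0,0,0,0,0],[0,0,0,0,0,0],[0,0,0,0,0,0]]' 31 |tail -5
python3 -m creep '[[0,0,-0.08,0,0,0],[0,0,-0.24,0,0,0],[0,0,-0.42,0,0,0],[0,0,-0.6,0,0,0],[0,0,-0.72,0,0,0]]' |tail -5
python3 -m creep '[[-0.18,0,0,0,0,0],[-0.36,0,0,0,0,0],[-0.54,0,0,0,0,0],[-0.72,0,0,0,0,0],[-0.84,0,0,0,0,0]]' |tail -5
python3 -m creep '[[-0.02,0,0,0,0,0],[-0.02,0,0,0,0,0],[-0.02,0,0,0,0,0]]' |tail -5
python3 - <<'E'
from h import *
q,d=manip.camera("top"); p,ds=manip.camera("side")
cv2.imwrite("pics/z8.png",np.hstack([cv2.resize(p[110:270,230:430,::-1],(400,320)),cv2.resize(q[110:260,200:370][...,::-1],(400,353))[:320]]))
P=cloud("top",d);Z=P[...,2]
for n,(u0,v0,u1,v1),a,b in [("amber",(325,130,365,172),68,95),("clear",(288,130,325,170),68,95),("tape",(155,208,190,242),8,40)]:
    m=(Z[v0:v1,u0:u1]>a)&(Z[v0:v1,u0:u1]<b); x=P[v0:v1,u0:u1][m]; print(n,len(x),cv2.minAreaRect(x[:,:2].astype(np.float32))[:2] if len(x) else "", np.median(x[:,2]) if len(x) else "")
E
```

```text
eef_pos: [606.3, -24.8, 23.4]
eef_rot: [3.142, 0.0, -0.044]
wrist_force: [0.1, -0.3, 0.7]
finger_gap: 17.7
finger_force: 10.0
eef_pos: [606.4, -24.8, 23.5]
eef_rot: [3.142, -0.0, -0.044]
wrist_force: [0.4, -0.1, 0.5]
finger_gap: 30.8
finger_force: 0.0
eef_pos: [606.8, -24.9, 207.1]
eef_rot: [3.141, -0.003, -0.044]
wrist_force: [1.4, -0.6, 0.5]
finger_gap: 31.1
finger_force: 0.0
eef_pos: [394.1, -15.3, 203.4]
eef_rot: [3.142, -0.0, -0.044]
wrist_force: [0.6, 0.1, 0.5]
finger_gap: 31.2
finger_force: 0.0
eef_pos: [392.4, -15.4, 203.7]
eef_rot: [3.142, -0.001, -0.044]
wrist_force: [-0.4, 1.0, 1.0]
finger_gap: 31.0
finger_force: 0.0
amber 92 ((614.8982543945312, -335.7721252441406), (28.430604934692383, 27.324735641479492)) 83.63887998659075
clear 88 ((624.2472534179688, -229.24002075195312), (27.780254364013672, 25.720535278320312)) 83.54055876273874
tape 48 ((428.100830078125, 176.71401977539062), (11.412013053894043, 39.32656478881836)) 25.419507785248868
```

View pics/z8.png

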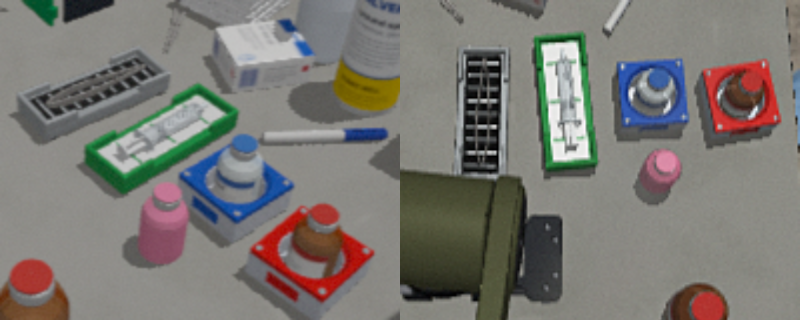

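All four are in place. The forceps lie along the steel bed at right-half (484,112), the syringe on the green bed at (567,100), and both vials are seated with cap tops at 83 mm, within about 2 mm of the well axes. The tape was not touched; this view shows only part of it.

```bash
python3 -c "
from cell import manip
print(manip.sign_off())"
```

```text
the job is handed in; nothing more can be done
None
```

The job is handed in: both vials stand in their matching wells, the syringe lies on the green bed, the forceps lie on the steel bed, and the tape roll was left alone; the sign-off returned no verdict.

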